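Free a blowpipe head from a seized yoke vise and lay it on the pipe rests

TASK

The blowpipe head is shut in the yoke vise and the screw has seized: crack the T-handle loose with a short firm anticlockwise twist, then back it off freely, at least half a turn in all, so that the screw's foot stands clear of the pipe. Draw the head out along the grooved rail by its free end until all of it is out of the vise, let it lie there, then take it again by its middle and lay it gently, centred, across the two pipe rests. Don't let it drop, and leave everything else on the bench where it is.

Things in the scene. Friction and masses are not known exactly. Their poses are not given: they have to be found in the camera images.
- vise: Dark green yoke pipe vise fixed on a plank (110 x 330 x 18 mm, y = -250 to +80). Origin: on the bench under the vertical screw. z up, y along the held pipe, rail on the -y side. The closed yoke spans x = -60 to 60, y = -23 to 23 mm, crown top z = 158, boss (53 mm across) to z = 175: a pipe leaves it only lengthwise, along -y. The screw's round foot (48 mm) bears on the pipe.
- rail_mid (a point): Middle of the outfeed rail, on the axis of a pipe lying in the vise or on the rail: vise x = 0, y = -137, z = 75 mm (15 mm above the pipe's underside). Wooden strip with a shallow groove, y = -37 to -237 mm, 26 mm wide and so narrower than the pipe: fingers can straddle both. Its feet (30 mm wide) end at z = 30 mm.
- handle (a joint): Turn of the vise's T-handle, rad. 0 = shut and seized; grows anticlockwise seen from above (loosening); stop at 4.4. For the first 0.5 rad it fights back with about 0.3 to 1.2 N m and springs back if let go; then it cracks free and takes about 0.05 N m. Handle and foot rise 1 mm per rad; at 0 the foot touches the pipe.
- handle_grip (a point): Centre of the T-handle's bar, on the screw's axis, 205 mm above the bench at joint 0. Flat-sided steel bar 70 mm long, 14 mm wide, 16 mm high, on a 14 mm stem with 22 mm free height under the bar. Site x runs along the bar and turns with it (along the vise's x at joint 0); z up.
- pipe: The blowpipe head: steel tube 30 mm across, 200 mm long, about 0.34 kg, one end (-y) burnt dark. Origin: its middle, on its axis; y runs along the tube (it may roll about y). At the start its middle is about 55 mm from the screw's axis towards the rail, so some 130 mm stands out of the yoke over the rail.
- rests: Pair of pipe rests fixed to the bench: two dark steel Vs, 12 mm thick, at y = -80 and +80 mm, on a wooden foot board 80 x 190 x 14 mm. Origin on the bench under its middle; a pipe laid in both Vs lies along y. V mouths about 60 mm wide, horns up to 70 mm above the bench; open between the Vs down to the board.
- rest_seat (a point): Where the middle of the pipe lies when it is laid centred in both Vs: midway between them, 62 mm above the bench.
- oil_can: Red oil can, 60 mm across, 155 mm high with its spout; bystander. Origin under its centre.
- wire_brush: Brass wire brush with a wooden back, 130 mm long, 30 mm high, near the rail; bystander.
- wax_puck: Beeswax puck, 72 mm across, 24 mm high, near the rests; bystander.
- optic_mould: Aluminium optic mould (ribbed cup), 100 mm across, 85 mm high; bystander.
- jacks: Steel glassblower's jacks lying flat, about 270 mm long; bystander.
- wood_block: Wooden forming block, an 80 mm cup with a handle; bystander.
- red_vase: Small flared red vase, 68 mm across, 135 mm high; bystander.
- wrench: Steel wrench, 180 mm long, lying flat; bystander.

How it is judged:
By the outcome, as a careful person would: the job done as asked, in the order asked, and still so for the second after the job is handed in, with the robot touching nothing.
It also fails if it takes over 67 s, if anything falls off the work surface, if the arm or the gripper's body presses on something with over 40 N, if the wrist force passes 120 N, or if a joint passes its speed limit or range.

ROBOT

A 6-joint arm with a two-finger parallel gripper is mounted at the origin on the work surface. World frame = base frame: x ahead of the robot, y to its left, z up, the work surface at z = 0. Lengths are in m, angles in degrees, forces in N, time in s.
With the tool pointing down it reaches from about 0.35 to 0.875 m from the base axis. Payload 4.2 kg.
Tool frame: the origin (TCP) lies midway between the tips of the shut fingers; the grasp point (between the pads) lies 19 mm behind it; z points along the fingers, y is the line along which they close (so a half turn about z gives the same grasp; the last joint's range is limited). The gripper opens to 87 mm and grips with 3 to 60 N. Pads are 19 mm wide; open, the fingers measure 117 mm over their backs; the gripper's body (75 mm by 190 mm) begins 51 mm behind the grasp point.
Start: joints at [91.077, 22.042, 0.453, 0, -68.411, -14.817], TCP at [0.148, 0.607, 0.223] pointing down, gripper open.
Joint ranges: [-179.83, 179.83], [-69.29, 118.12], [-61.27, 80.66], [-181.25, 117.63], [-171.15, -9.14], [-177.46, 177.46]. Speed limits (degrees/s): [159.86, 159.86, 180, 180, 180, 180].

INTERFACE

Orientations are given as a 3x3 rotation matrix whose columns are the frame's x, y, z axes.
In Python, from station import sense, capture, finish_job, silhouettes, landmark_of gives the robot as it stands.
- The arm moves only by the tool step_arm, never from a script. Its arguments are lists of equal length, an entry for each row: "linear": the shift along the tool's x, y, z in mm, a list of three; "delta_rot": the turn, a rotation vector about the tool's x, y, z in rad, a list of three; "grip": the finger opening in mm, from 0 to 87. A call has 1 to 10 rows; each row shifts and turns the commanded pose from where the row before left it, along the tool's axes as they then stand; what a row does not reach is not made up. A row lasts 1/8 s, in which the tool goes at most 62.5 mm and 10.7 degrees, less where a joint would pass 70% of its speed; a pose out of reach is approached as far as the arm can. A call with a gripper value outside its range is refused whole. The fingers move at their own pace and stop on an object; the grip force is fixed at half the most. Time passes only in rows, so rows that do not move let the fingers close. It gives the time, the measured TCP pose, the force, the opening and the grip force at its end, in the units of the state.
- sense(): the state, without advancing time (a new reading comes with each control period).
- capture(name): name is "side" or "top"; returns a dict with "img" (400x640x3 uint8, red, green, blue), "fx", "fy", "cx", "cy" (pixels), "k1" (the pictures are not rectified: a ray, as slopes to the right and down, at radius r is drawn at 1 + k1 r^2 times it, then the intrinsics apply), "world_to_cam" (4x4, takes a point from world to camera coordinates). Camera axes: x right, y up, looking along -z (the intrinsics and any distortion apply to the point x, -y, -z); pixel columns grow to the right and rows downward; lengths in m; the calibration is good to about 2 mm. A picture is of the moment at which its call begins. There is no depth.
- finish_job(): hands the job in; it is judged then, once.
Trained networks look in the newest picture that a camera, given by its name, has taken for a name from the list of things; names that differ only in an ending like _2 or _b are one class to them, and where a whole thing is asked for, a point or a joint stands for the part that bears it (a point fixed in the world has none). Each returns a list of dicts, best first, with "score" (0 to 1); they miss things now and then, are a little off and sometimes report something else, mostly with a low value. They report only what shows in the picture. A call takes as long as a camera call.
- silhouettes(camera, label): "mask" (400x640 bool, what is visible of it) and "point" ([column, row] in pixels, amid what is visible of it).
- landmark_of(camera, label): "point" ([column, row] in pixels: a listed point, or the origin of a listed thing).
The state is a dict: "time_s": time; "joints": joint angles; "joint_velocities": joint speeds; "effort": joint torques, N m; "tcp_pos": TCP position; "ee_rot": TCP orientation; "wrist_force": force on the tool from outside, world axes, zero at the start; "moment": the same for the moment, N m; "gripper_width": opening from 0.0 (shut) to 1.0 (fully open); "gripper_force": force on a finger pad.
Only numpy, scipy, OpenCV 4.12 (cv2) and the standard library are available. Lean on these libraries where they do the work, as an engineer would, in place of code of your own. Each camera call takes 0.05 s, during which the arm holds its last target. There are 200 camera calls.

## Working session

There is one attempt and no reset: what is moved stays moved. The work goes in short steps, Python scripts to look and compute and a tool call to move; the robot and the scene stay as the last step left them, time stands still between calls to the robot, and variables do not carry over. Pictures are saved under pics/ and viewed, at most 10 in all, crops included, and the job is handed in when it is done.

Besides the shell and the picture viewer there is one more tool, called by a JSON object that holds its "method" and its "body", one argument or row to a line. step_arm: Moves the arm, as the interface text tells. Its arguments: {"type":"object","properties":{"linear":{"type":"array"},"delta_rot":{"type":"array"},"grip":{"type":"array"}},"required":["linear","delta_rot","grip"]}

```bash
mkdir -p pics; cat > h.py <<'E'
import numpy as np, cv2
from station import *
C={}
def cap(n,save=None):
    C[n]=capture(n)
    if save: cv2.imwrite('pics/'+save,C[n]['img'][:,:,::-1])
def ray(n,p):
    c=C[n]; d=np.array([(p[0]-c['cx'])/c['fx'],(p[1]-c['cy'])/c['fy']]); u=d.copy()
    for _ in range(30): u=d/(1+c['k1']*(u@u))
    W=np.array(c['world_to_cam']); R=W[:3,:3]
    v=R.T@np.array([u[0],-u[1],-1]); return -R.T@W[:3,3], v/np.linalg.norm(v)
def proj(n,P):
    c=C[n]; q=np.array(c['world_to_cam'])@np.append(P,1); u=np.array([q[0],-q[1]])/-q[2]
    u=u*(1+c['k1']*(u@u)); return u*[c['fx'],c['fy']]+[c['cx'],c['cy']]
def tri(ps):
    A=np.zeros((3,3));b=np.zeros(3)
    L=[ray(n,p) for n,p in ps]
    for o,v in L:
        M=np.eye(3)-np.outer(v,v);A+=M;b+=M@o
    X=np.linalg.solve(A,b); return X, [round(1e3*np.linalg.norm((np.eye(3)-np.outer(v,v))@(X-o)),1) for o,v in L]
def atz(n,p,z):
    o,v=ray(n,p); return o+v*(z-o[2])/v[2]
E
cat > a.py <<'E'
from h import *
np.set_printoptions(precision=4,suppress=True)
cap('top','top0.png');cap('side','side0.png')
for n in C: print(n,ray(n,(320,200)))
for l in ['handle_grip','rail_mid','pipe','vise','rests','rest_seat','oil_can','wire_brush','wax_puck']:
    r={n:landmark_of(n,l) for n in C}
    for n in r: print(l,n,[(np.round(d['point'],1).tolist(),round(d['score'],2)) for d in r[n][:2]])
    if all(r.values()): print('   ',tri([(n,r[n][0]['point']) for n in C]))
s=sense();print(s['tcp_pos'],s['ee_rot'],s['time_s'],s['gripper_width'])
E
python3 a.py; python3 -c "
import cv2,numpy as np
"
```

```text
top (array([ 0.4251, -0.0184,  1.4234]), array([ 0.1365,  0.0332, -0.9901]))
side (array([0.2743, 0.698 , 0.9355]), array([ 0.2814, -0.6202, -0.7323]))
handle_grip top [([280.3, 221.3], 0.45)]
handle_grip side [([317.5, 215.6], 0.79)]
    (array([0.54  , 0.122 , 0.2067]), [np.float64(1.8), np.float64(1.8)])
rail_mid top [([331.8, 228.0], 0.91)]
rail_mid side [([341.8, 214.8], 0.94), ([318.7, 218.2], 0.49)]
    (array([ 0.535 , -0.0062,  0.0763]), [np.float64(2.1), np.float64(2.1)])
pipe top [([303.5, 226.9], 0.74)]
pipe side [([328.1, 235.7], 0.72)]
    (array([0.5371, 0.0718, 0.0852]), [np.float64(2.5), np.float64(2.5)])
vise top [([287.0, 225.6], 0.86), ([240.8, 164.3], 0.17)]
vise side [([316.6, 274.7], 0.72), ([364.8, 299.6], 0.33)]
    (array([ 0.5457,  0.1256, -0.0022]), [np.float64(0.5), np.float64(0.5)])
rests top [([448.2, 261.0], 0.89), ([239.7, 162.0], 0.61)]
rests side [([409.9, 158.5], 0.65), ([416.7, 142.1], 0.46)]
    (array([ 0.4511, -0.3425,  0.0069]), [np.float64(6.0), np.float64(6.0)])
rest_seat top [([456.8, 261.9], 0.83)]
rest_seat side [([417.2, 144.8], 0.76), ([369.9, 250.6], 0.66)]
    (array([ 0.4439, -0.3579,  0.0499]), [np.float64(1.8), np.float64(1.8)])
oil_can top [([281.0, 267.8], 0.78), ([366.5, 286.8], 0.32)]
oil_can side [([365.9, 296.4], 0.94)]
    (array([0.4204, 0.1398, 0.0045]), [np.float64(1.4), np.float64(1.4)])
wire_brush top [([324.0, 254.3], 0.88), ([458.1, 262.1], 0.44)]
wire_brush side [([367.8, 251.5], 0.75), ([409.9, 159.1], 0.4)]
    (array([ 0.4605,  0.0156, -0.0024]), [np.float64(1.9), np.float64(1.9)])
wax_puck top [([457.3, 200.6], 0.82)]
wax_puck side [([358.6, 142.4], 0.75)]
    (array([ 0.627 , -0.3796, -0.0186]), [np.float64(1.8), np.float64(1.8)])
[0.1484 0.6071 0.2226] [[ 0.9714 -0.2375  0.    ]
 [-0.2375 -0.9714 -0.    ]
 [ 0.      0.     -1.    ]] 1.0 0.9956583227088798
```

View pics/top0.png

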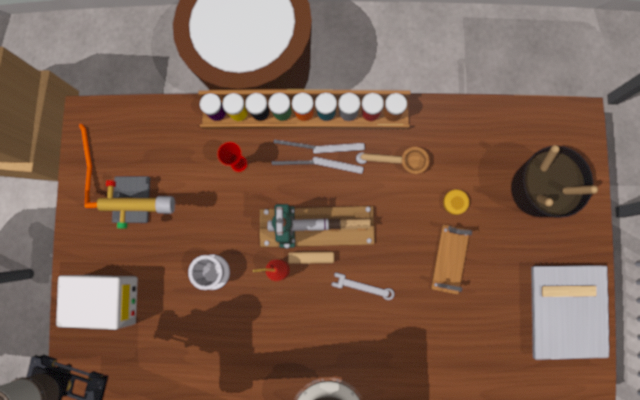

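View pics/side0.png

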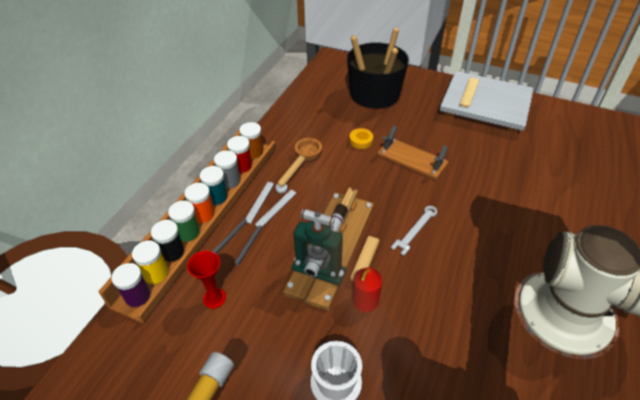

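```bash
cat > fit.py <<'E'
from h import *
from scipy.optimize import minimize
np.set_printoptions(precision=4,suppress=True)
def box(x0,x1,y0,y1,z0,z1): return np.array([[x,y,z] for x in(x0,x1) for y in(y0,y1) for z in(z0,z1)])/1e3
def cyl(r,z0,z1): return np.array([[r*np.cos(a),r*np.sin(a),z] for a in np.arange(0,6.3,.3) for z in(z0,z1)])/1e3
rests=[box(-40,40,-95,95,0,14)]+[np.array([[sx*20,y,14],[sx*30,y,70],[sx*37,y,70],[0,y,35]])/1e3 for sx in(-1,1) for y in(-80,80)]
vise=[box(-55,55,-250,80,0,18),box(-60,60,-23,23,18,140),box(-35,35,-23,23,140,158),cyl(26,158,175),box(-13,13,-237,-37,18,62)]
def rend(n,parts,p):
    c,s=np.cos(p[2]),np.sin(p[2]); R=np.array([[c,-s,0],[s,c,0],[0,0,1]]); m=np.zeros((1600,2560),np.uint8)
    for P in parts:
        q=np.array([proj(n,R@v+[p[0],p[1],0]) for v in P])*4+1.5
        cv2.fillConvexPoly(m,cv2.convexHull(np.round(q*16).astype(np.int32)),255,shift=4)
    return cv2.resize(m,(640,400),interpolation=cv2.INTER_AREA)/255.
def fit(lab,parts,p0,cams):
    M={n:silhouettes(n,lab)[0] for n in cams}
    def cost(q):
        p=np.array(q)*[.01,.01,.05]; t=0
        for n in cams:
            r=rend(n,parts,p);m=M[n]['mask'];t+=1-np.minimum(r,m).sum()/np.maximum(r,m).sum()
        return t
    q0=np.array(p0)/[.01,.01,.05]
    r=minimize(cost,q0,method='Nelder-Mead',options=dict(initial_simplex=np.vstack([q0,q0+np.diag([1,1,1.])]),maxfev=150,xatol=.02,fatol=1e-4))
    p=r.x*[.01,.01,.05]; print(lab,cams,p[:2],np.degrees(p[2]),r.fun); return M
if __name__=='__main__':
    cap('top');cap('side')
    for cs in (['top','side'],['top'],['side']):
        fit('rests',rests,(.447,-.35,-1.4),cs)
        Mv=fit('vise',vise,(.543,.124,-.08),cs)
    for n in C:
        for l in ('pipe','handle_grip'):
            for d in silhouettes(n,l)[:1]:
                pts=np.argwhere(d['mask'])[:,::-1].astype(np.float32); print(l,n,d['score'],len(pts),d['point'],cv2.minAreaRect(pts))
    out=[]
    for n,y in (('top',(190,170)),('side',(190,280))):
        im=C[n]['img'][y[0]:y[0]+100,(240 if n=='top' else 270):][:, :150,::-1]; out.append(cv2.resize(im,None,fx=4,fy=3 if 0 else 2.9,interpolation=cv2.INTER_CUBIC))
    im=np.vstack([cv2.resize(C['top']['img'][195:260,250:390,::-1],(630,292)),cv2.resize(C['side']['img'][185:250,270:410,::-1],(630,292))]); cv2.imwrite('pics/crop1.png',im)
E
python3 fit.py
```

```text
rests ['top', 'side'] [ 0.4523 -0.349 ] -101.05812237689537 0.1508205306529049
vise ['top', 'side'] [0.5409 0.1231] 1.7400894256060944 0.35561310424715886
rests ['top'] [ 0.4515 -0.3486] -100.9268900111215 0.042620899580708915
vise ['top'] [0.5402 0.1232] 1.680439943532246 0.19212655020657976
rests ['side'] [ 0.453  -0.3507] -100.82967873171594 0.09867117850575524
vise ['side'] [0.5417 0.1232] 2.0175075641148066 0.15611464739706604
pipe top 0.32 3734 [319.5, 232.5] ((317.0, 225.5), (114.0, 43.0), 0.0)
handle_grip top 0.7 159 [280.4, 221.3] ((280.0, 221.5), (27.0, 6.0), 90.0)
pipe side 0.75 571 [331.9, 224.2] ((326.1986083984375, 239.60946655273438), (14.745623588562012, 79.62032318115234), 26.952178955078125)
handle_grip side 0.89 580 [318.3, 222.5] ((317.0, 233.5), (51.0, 32.0), 90.0)
```

View pics/crop1.png

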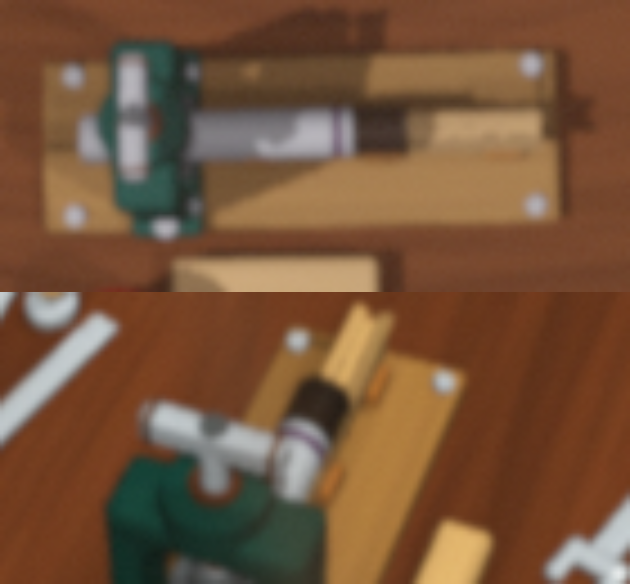

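{"method": "step_arm", "body": {
  "linear": [
    [41, 31, -4],
    [41, 31, -4],
    [41, 31, -4],
    [41, 31, -4],
    [41, 31, -4],
    [41, 31, -4],
    [41, 31, -4],
    [41, 31, -4],
    [41, 31, -4],
    [41, 31, -4]
  ],
  "delta_rot": [
    [0, 0, 0],
    [0, 0, 0],
    [0, 0, 0],
    [0, 0, 0],
    [0, 0, 0],
    [0, 0, 0],
    [0, 0, 0],
    [0, 0, 0],
    [0, 0, 0],
    [0, 0, 0]
  ],
  "grip": [53, 53, 53, 53, 53, 53, 53, 53, 53, 53]
}}

```text
time_s: 2.95
tcp_pos: [0.4739, 0.2072, 0.263]
ee_rot: [[0.971, -0.237, 0.001], [-0.237, -0.971, 0.0], [0.001, -0.001, -1.0]]
wrist_force: [0.1, 0.3, -0.1]
gripper_width: 0.607
gripper_force: 0.0
```

{"method": "step_arm", "body": {
  "linear": [
    [43, 34, 0],
    [43, 34, 0],
    [0, 0, 0],
    [0, 0, 0],
    [0, 0, 0],
    [0, 0, 0],
    [0, 0, 0],
    [0, 0, 0],
    [0, 0, 0],
    [0, 0, 0]
  ],
  "delta_rot": [
    [0, 0, 0],
    [0, 0, 0],
    [0, 0, 0.18],
    [0, 0, 0.18],
    [0, 0, 0.18],
    [0, 0, 0.18],
    [0, 0, 0.18],
    [0, 0, 0.18],
    [0, 0, 0.18],
    [0, 0, 0.18]
  ],
  "grip": [53, 53, 53, 53, 53, 53, 53, 53, 53, 53]
}}

```text
time_s: 4.2
tcp_pos: [0.5404, 0.1221, 0.2626]
ee_rot: [[-0.115, -0.993, 0.0], [-0.993, 0.115, 0.0], [-0.0, -0.0, -1.0]]
wrist_force: [0.3, -0.7, -0.4]
gripper_width: 0.608
gripper_force: 0.0
```

```bash
cat > s.py <<'E'
from h import *
np.set_printoptions(precision=4,suppress=True)
def st(tgt=None,psi=None):
    s=sense();R=np.array(s['ee_rot']);y=np.degrees(np.arctan2(R[1,0],R[0,0]))
    print('t',round(s['time_s'],2),'tcp',np.array(s['tcp_pos']),'psi',round(y,2),'j',np.round(s['joints'],1),'W',round(s['gripper_width']*87,1),'F',np.round(s['wrist_force'],1),'M',np.round(s['moment'],2),'gf',s['gripper_force'])
    print('Rz',R[:,2])
    if tgt is not None: print('tool mm',R.T@(np.array(tgt)-s['tcp_pos'])*1e3)
    if psi is not None: print('rz',np.radians(-(psi-y)))
E
python3 -c "
from s import *
st((.5405,.1227,.26),-130)
cap('top');print(atz('top',(310,224.6),.09),atz('top',(355.6,224.2),.062),atz('top',(340.4,224.6),.09))"
```

```text
t 4.2 tcp [0.5404 0.1221 0.2626] psi -96.59 j [ 29.5  13.6  -5.9  -0.  -70.5 -36.1] W 52.9 F [ 0.3 -0.7 -0.4] M [ 0.15 -0.02  0.03] gf 0.0
Rz [ 0.0001  0.     -1.    ]
tool mm [-0.6192 -0.0328  2.6168]
rz 0.5831869597268335
[0.5407 0.053  0.09  ] [ 0.5453 -0.073   0.062 ] [ 0.5414 -0.0303  0.09  ]
```

{"method": "step_arm", "body": {
  "linear": [
    [0, 0, 0],
    [0, 0, 0],
    [0, 0, 0],
    [0, 0, 0],
    [0, 0, 20],
    [0, 0, 20],
    [0, 0, 20],
    [0, 0, 15],
    [0, 0, 0]
  ],
  "delta_rot": [
    [0, 0, 0.15],
    [0, 0, 0.15],
    [0, 0, 0.15],
    [0, 0, 0.14],
    [0, 0, 0],
    [0, 0, 0],
    [0, 0, 0],
    [0, 0, 0],
    [0, 0, 0]
  ],
  "grip": [53, 53, 53, 53, 53, 53, 53, 53, 53]
}}

```text
time_s: 5.38
tcp_pos: [0.5399, 0.1218, 0.1865]
ee_rot: [[-0.643, -0.766, -0.002], [-0.766, 0.643, -0.001], [0.002, 0.001, -1.0]]
wrist_force: [-0.1, 0.3, 0.3]
gripper_width: 0.607
gripper_force: 0.0
```

```bash
python3 -c "
from s import *
st((.5405,.1227,.187),-130)
cap('top');cap('side');im=np.vstack([cv2.resize(C['top']['img'][195:260,250:390,::-1],(630,292)),cv2.resize(C['side']['img'][185:250,270:410,::-1],(630,292))]); cv2.imwrite('pics/crop2.png',im)"
```

```text
t 5.38 tcp [0.5399 0.1218 0.1865] psi -130.0 j [ 29.5  16.9 -12.7  -0.  -60.6 -69.5] W 52.9 F [-0.1  0.3  0.3] M [ 0.16 -0.12 -0.05] gf 0.0
Rz [-0.0023 -0.0012 -1.    ]
tool mm [-1.0735  0.092  -0.5122]
rz 2.6352770780029735e-05
```

View pics/crop2.png

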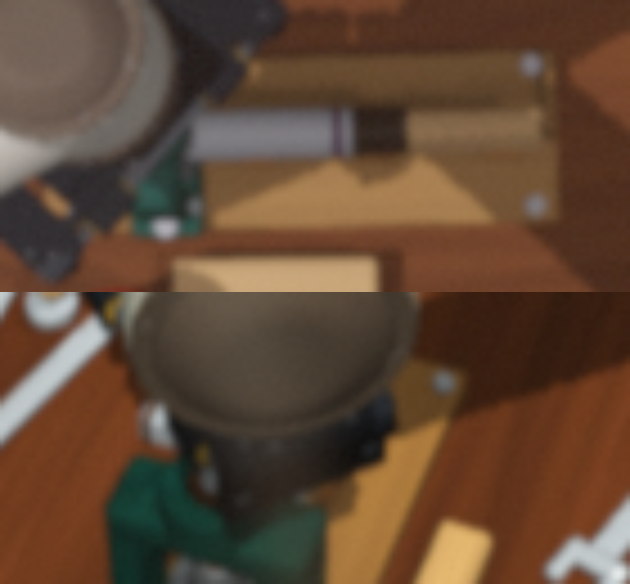

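The gripper hides the handle (around crop px 240,480 in the side view). The force reads about zero, so the fingers straddle the bar freely; now the twist.

{"method": "step_arm", "body": {
  "linear": [
    [0, 0, 0],
    [0, 0, 0],
    [0, 0, 0],
    [0, 0, 0]
  ],
  "delta_rot": [
    [0, 0, -0.12],
    [0, 0, -0.12],
    [0, 0, -0.12],
    [0, 0, -0.06]
  ],
  "grip": [53, 53, 53, 53]
}}

```text
time_s: 5.98
tcp_pos: [0.5414, 0.1245, 0.1888]
ee_rot: [[-0.276, -0.961, 0.004], [-0.961, 0.276, 0.005], [-0.006, -0.002, -1.0]]
wrist_force: [-1.4, 6.1, 1.2]
gripper_width: 0.613
gripper_force: 14.0
```

```bash
python3 -c "
from s import *
st((.5405,.1227,.187))"
```

```text
t 5.97 tcp [0.5414 0.1245 0.1888] psi -106.02 j [ 29.6  16.7 -12.5  -0.2 -60.4 -45.5] W 53.3 F [-1.4  6.1  1.2] M [ 1.9   0.28 -0.78] gf 13.979573225369677
Rz [ 0.0037  0.0055 -1.    ]
tool mm [1.9971 0.4106 1.7973]
```

{"method": "step_arm", "body": {
  "linear": [
    [0, 0, 0],
    [0, 0, 0],
    [0, 0, 0],
    [0, 0, 0],
    [0, 0, 0],
    [0, 0, 0]
  ],
  "delta_rot": [
    [0, 0, -0.12],
    [0, 0, -0.12],
    [0, 0, -0.12],
    [0, 0, -0.12],
    [0, 0, -0.12],
    [0, 0, 0]
  ],
  "grip": [53, 53, 53, 53, 53, 53]
}}

```text
time_s: 6.72
tcp_pos: [0.541, 0.1226, 0.1887]
ee_rot: [[0.315, -0.949, 0.002], [-0.949, -0.315, 0.001], [-0.0, -0.002, -1.0]]
wrist_force: [-0.2, -0.1, -0.4]
gripper_width: 0.608
gripper_force: 0.2
```

```bash
python3 -c "
from s import *
st((.5405,.1227,.187))"
```

```text
t 6.72 tcp [0.541  0.1226 0.1887] psi -71.64 j [ 29.5  16.7 -12.6   0.  -60.6 -11.2] W 52.9 F [-0.2 -0.1 -0.4] M [0.1  0.02 0.05] gf 0.15989238239853876
Rz [ 0.0021  0.001  -1.    ]
tool mm [-0.2469  0.4578  1.7103]
```

{"method": "step_arm", "body": {
  "linear": [
    [0, 0, 0],
    [0, 0, 0],
    [0, 0, 0],
    [0, 0, 0],
    [0, 0, 0],
    [0, 0, 0],
    [0, 0, 0],
    [0, 0, 0],
    [0, 0, 0],
    [0, 0, 0]
  ],
  "delta_rot": [
    [0, 0, -0.14],
    [0, 0, -0.14],
    [0, 0, -0.14],
    [0, 0, -0.14],
    [0, 0, -0.14],
    [0, 0, -0.14],
    [0, 0, -0.14],
    [0, 0, -0.14],
    [0, 0, -0.14],
    [0, 0, -0.14]
  ],
  "grip": [53, 53, 53, 53, 53, 53, 53, 53, 53, 53]
}}

```text
time_s: 7.98
tcp_pos: [0.5418, 0.1228, 0.1889]
ee_rot: [[0.988, 0.152, 0.004], [0.152, -0.988, 0.002], [0.004, -0.001, -1.0]]
wrist_force: [1.1, 1.8, 1.3]
gripper_width: 0.611
gripper_force: 1.6
```

{"method": "step_arm", "body": {
  "linear": [
    [0, 0, 0],
    [0, 0, 0],
    [0, 0, 0],
    [0, 0, 0],
    [0, 0, 0],
    [0, 0, 0],
    [0, 0, 0],
    [0, 0, 0],
    [0, 0, 0],
    [0, 0, 0]
  ],
  "delta_rot": [
    [0, 0, -0.14],
    [0, 0, -0.14],
    [0, 0, -0.14],
    [0, 0, -0.14],
    [0, 0, -0.14],
    [0, 0, -0.14],
    [0, 0, -0.14],
    [0, 0, -0.14],
    [0, 0, -0.14],
    [0, 0, -0.1]
  ],
  "grip": [53, 53, 53, 53, 53, 53, 53, 53, 53, 53]
}}

```text
time_s: 9.22
tcp_pos: [0.5414, 0.123, 0.1887]
ee_rot: [[0.059, 0.998, 0.003], [0.998, -0.059, 0.002], [0.002, 0.003, -1.0]]
wrist_force: [-0.6, 2.6, 0.3]
gripper_width: 0.606
gripper_force: 1.2
```

```bash
python3 -c "
from s import *
st((.5405,.1227,.187))"
```

```text
t 9.22 tcp [0.5414 0.123  0.1887] psi 86.62 j [ 29.5  16.7 -12.5  -0.  -60.5 147.1] W 52.7 F [-0.6  2.6  0.3] M [ 0.75 -0.05 -0.06] gf 1.152904937916901
Rz [ 0.003  0.002 -1.   ]
tool mm [-0.332  -0.8873  1.6518]
```

{"method": "step_arm", "body": {
  "linear": [
    [0, 0, -20],
    [0, 0, -30],
    [0, 0, -30],
    [-34, 3, 0],
    [-34, 3, 0],
    [-34, 3, 0],
    [-35, 3, 0],
    [0, 0, 0],
    [0, 0, 0],
    [0, 0, 0]
  ],
  "delta_rot": [
    [0, 0, 0],
    [0, 0, 0],
    [0, 0, 0],
    [0, 0, 0],
    [0, 0, 0],
    [0, 0, 0],
    [0, 0, 0],
    [0, 0, 0.17],
    [0, 0, 0.17],
    [0, 0, 0.17]
  ],
  "grip": [53, 53, 53, 60, 70, 70, 70, 70, 70, 70]
}}

```text
time_s: 10.48
tcp_pos: [0.5442, -0.0159, 0.2681]
ee_rot: [[0.547, 0.837, 0.001], [0.837, -0.547, -0.0], [0.0, 0.001, -1.0]]
wrist_force: [-0.0, 0.2, 0.1]
gripper_width: 0.803
gripper_force: 0.0
```

{"method": "step_arm", "body": {
  "linear": [
    [0, 0, 0],
    [0, 0, 0],
    [0, 0, 0],
    [0, 0, 0],
    [0, 0, 0],
    [0, 0, 0],
    [0, 0, 0],
    [0, 0, 0],
    [0, 0, 0],
    [0, 0, 0]
  ],
  "delta_rot": [
    [0, 0, 0.17],
    [0, 0, 0.17],
    [0, 0, 0.17],
    [0, 0, 0.17],
    [0, 0, 0.17],
    [0, 0, 0.17],
    [0, 0, 0.17],
    [0, 0, 0.17],
    [0, 0, 0.17],
    [0, 0, 0.17]
  ],
  "grip": [70, 70, 70, 70, 70, 70, 70, 70, 70, 70]
}}

```text
time_s: 11.72
tcp_pos: [0.5442, -0.0157, 0.2681]
ee_rot: [[0.76, -0.65, 0.001], [-0.65, -0.76, -0.0], [0.001, -0.0, -1.0]]
wrist_force: [0.3, 0.7, -0.3]
gripper_width: 0.806
gripper_force: 0.0
```

```bash
python3 -c "
from s import *
st((.5453,-.0147,.150),-88.2)
cap('top');cap('side');im=np.vstack([cv2.resize(C['top']['img'][195:260,250:390,::-1],(630,292)),cv2.resize(C['side']['img'][185:250,270:410,::-1],(630,292))]); cv2.imwrite('pics/crop3.png',im)"
```

```text
t 11.72 tcp [ 0.5442 -0.0157  0.2681] psi -40.54 j [ 15.4  12.4  -6.6   0.  -70.9  34. ] W 70.2 F [ 0.3  0.7 -0.3] M [ 0.03 -0.01  0.01] gf 0.0
Rz [ 0.0007 -0.0003 -1.    ]
tool mm [  0.1192  -1.4394 118.0947]
rz 0.8317558662872123
```

View pics/crop3.png

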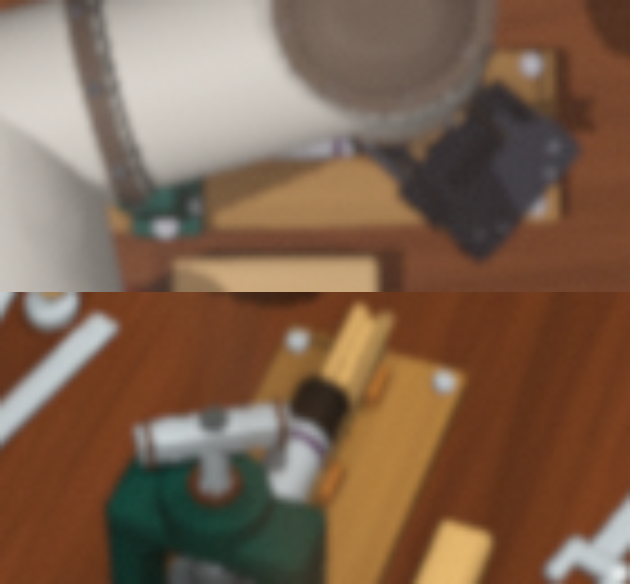

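{"method": "step_arm", "body": {
  "linear": [
    [0, -1, 0],
    [0, 0, 0],
    [0, 0, 0],
    [0, 0, 0],
    [0, 0, 0],
    [0, 0, 30],
    [0, 0, 30],
    [0, 0, 30],
    [0, 0, 30],
    [0, 0, 0]
  ],
  "delta_rot": [
    [0, 0, 0.166],
    [0, 0, 0.166],
    [0, 0, 0.166],
    [0, 0, 0.166],
    [0, 0, 0.166],
    [0, 0, 0],
    [0, 0, 0],
    [0, 0, 0],
    [0, 0, 0],
    [0, 0, 0]
  ],
  "grip": [70, 70, 70, 70, 70, 70, 70, 70, 70, 70]
}}

```text
time_s: 13.08
tcp_pos: [0.5433, -0.0151, 0.1457]
ee_rot: [[0.042, -0.999, -0.005], [-0.999, -0.042, -0.001], [0.001, 0.005, -1.0]]
wrist_force: [-0.2, 0.2, 0.7]
gripper_width: 0.802
gripper_force: 0.0
```

```bash
python3 -c "
from s import *
st((.5453,-.0147,.056),-88.2)
cap('top');cap('side')
a=atz('side',(302.2,219),.208);b=atz('side',(332.2,213.5),.208);print(a,b,np.degrees(np.arctan2(*(b-a)[1::-1])))
im=np.vstack([cv2.resize(C['top']['img'][170:270,220:400,::-1],(540,300)),cv2.resize(C['side']['img'][130:250,230:446,::-1],(540,300))]); cv2.imwrite('pics/crop4.png',im)"
```

```text
t 13.07 tcp [ 0.5433 -0.0151  0.1457] psi -87.59 j [ 15.5  18.3 -17.1  -0.  -54.8 -13.1] W 69.8 F [-0.2  0.2  0.7] M [ 0.11 -0.06  0.06] gf 0.0
Rz [-0.0051 -0.0012 -1.    ]
tool mm [-0.3802 -2.5159 89.7042]
rz 0.010691213508842575
[0.5659 0.1437 0.208 ] [0.5161 0.1065 0.208 ] -143.3076167881951
```

View pics/crop4.png

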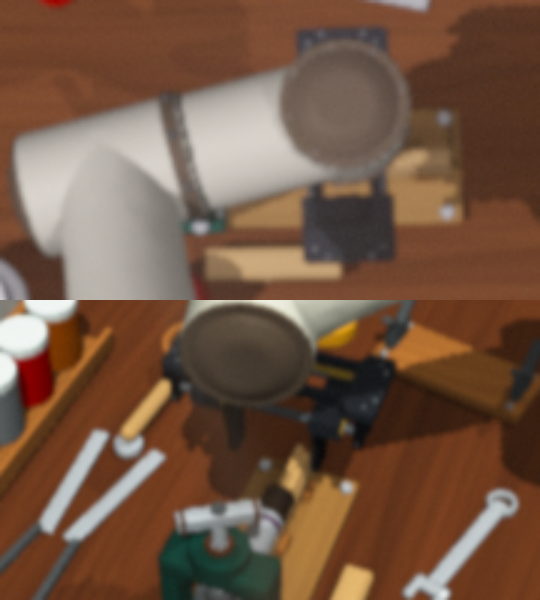

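```bash
python3 -c "
from s import *
cap('top');cap('side')
print(tri([('top',(232,234)),('side',(328,152))]), tri([('top',(334,205)),('side',(328,152))]))"
```

```text
(array([0.4893, 0.1906, 0.451 ]), [np.float64(0.3), np.float64(0.3)]) (array([ 0.575 , -0.0129,  0.2568]), [np.float64(0.9), np.float64(0.9)])
```

{"method": "step_arm", "body": {
  "linear": [
    [0, -2, 20],
    [0, 0, 25],
    [0, 0, 25],
    [0, 0, 18],
    [0, 0, 0],
    [0, 0, 0]
  ],
  "delta_rot": [
    [0, 0, 0.01],
    [0, 0, 0],
    [0, 0, 0],
    [0, 0, 0],
    [0, 0, 0],
    [0, 0, 0]
  ],
  "grip": [70, 70, 70, 70, 70, 60]
}}

```text
time_s: 14.02
tcp_pos: [0.548, -0.0143, 0.0611]
ee_rot: [[0.032, -0.999, 0.003], [-1.0, -0.032, 0.0], [-0.0, -0.003, -1.0]]
wrist_force: [0.3, 0.5, 0.8]
gripper_width: 0.752
gripper_force: 0.0
```

```bash
python3 -c "
from s import *
st((.5453,-.0147,.056),-88.2)"
```

```text
t 14.03 tcp [ 0.548  -0.0143  0.0611] psi -88.19 j [ 15.5  24.5 -22.2   0.  -43.1 -13.7] W 65.4 F [0.3 0.5 0.8] M [ 0.07 -0.05  0.01] gf 0.0
Rz [ 0.0028  0.0004 -1.    ]
tool mm [0.2974 2.6899 5.0465]
rz 0.00012431340611241632
```

{"method": "step_arm", "body": {
  "linear": [
    [0, 2.5, 4],
    [0, 0, 0],
    [0, 0, 0],
    [0, 0, 0],
    [0, 0, 0],
    [0, 0, 0],
    [0, 0, 0]
  ],
  "delta_rot": [
    [0, 0, 0],
    [0, 0, 0],
    [0, 0, 0],
    [0, 0, 0],
    [0, 0, 0],
    [0, 0, 0],
    [0, 0, 0]
  ],
  "grip": [45, 35, 20, 20, 20, 20, 20]
}}

```text
time_s: 14.9
tcp_pos: [0.5449, -0.0145, 0.0558]
ee_rot: [[0.031, -1.0, 0.001], [-1.0, -0.031, 0.0], [-0.0, -0.001, -1.0]]
wrist_force: [1.4, -0.5, 0.1]
gripper_width: 0.334
gripper_force: 30.0
```

```bash
python3 -c "
from s import *
st((.5453,-.0147,.056),-88.2)"
```

```text
t 14.9 tcp [ 0.5449 -0.0145  0.0558] psi -88.21 j [ 15.5  24.7 -22.9   0.  -42.3 -13.8] W 29.0 F [ 1.4 -0.5  0.1] M [-0.07 -0.52 -0.  ] gf 29.98937526717782
Rz [ 0.0013  0.0001 -1.    ]
tool mm [ 0.1875 -0.4158 -0.1819]
rz -0.0002045378751826241
```

{"method": "step_arm", "body": {
  "linear": [
    [4, 0, 0],
    [6, 0, 0],
    [8, 0, 0],
    [8, 0, 0],
    [4, 0, 0]
  ],
  "delta_rot": [
    [0, 0, 0],
    [0, 0, 0],
    [0, 0, 0],
    [0, 0, 0],
    [0, 0, 0]
  ],
  "grip": [20, 20, 20, 20, 20]
}}

```text
time_s: 15.52
tcp_pos: [0.5457, -0.0451, 0.0559]
ee_rot: [[0.031, -1.0, 0.001], [-1.0, -0.031, 0.0], [-0.0, -0.001, -1.0]]
wrist_force: [2.2, 3.6, 2.2]
gripper_width: 0.335
gripper_force: 30.0
```

```bash
python3 -c "
from s import *
st((.5453,-.0147,.056),-88.2)"
```

```text
t 15.53 tcp [ 0.5457 -0.0451  0.0559] psi -88.25 j [ 12.2  24.9 -22.5   0.  -42.5 -10.5] W 29.1 F [2.2 3.6 2.2] M [ 1.3  -0.67  0.04] gf 29.99591924250126
Rz [ 0.0013  0.0003 -1.    ]
tool mm [-30.3735  -0.4828  -0.142 ]
rz -0.0008793221519707569
```

Sliding freely; pull the rest.

{"method": "step_arm", "body": {
  "linear": [
    [6, 0, 0],
    [8, 0, 0],
    [9, 0, 0],
    [9, 0, 0],
    [9, 0, 0],
    [8, 0, 0],
    [5, 0, 0],
    [2, 0, 0],
    [0, 0, 0]
  ],
  "delta_rot": [
    [0, 0, 0],
    [0, 0, 0],
    [0, 0, 0],
    [0, 0, 0],
    [0, 0, 0],
    [0, 0, 0],
    [0, 0, 0],
    [0, 0, 0],
    [0, 0, 0]
  ],
  "grip": [20, 20, 20, 20, 20, 20, 20, 20, 20]
}}

```text
time_s: 16.65
tcp_pos: [0.5475, -0.1008, 0.0559]
ee_rot: [[0.031, -1.0, 0.001], [-1.0, -0.031, -0.0], [0.0, -0.001, -1.0]]
wrist_force: [3.0, 2.0, 4.0]
gripper_width: 0.336
gripper_force: 30.0
```

```bash
python3 -c "
from s import *
st((.5453,-.0147,.056),-88.2)
cap('top');cap('side')
im=np.vstack([cv2.resize(C['top']['img'][170:270,220:400,::-1],(540,300)),cv2.resize(C['side']['img'][130:250,230:446,::-1],(540,300))]); cv2.imwrite('pics/crop5.png',im)"
```

```text
t 16.65 tcp [ 0.5475 -0.1008  0.0559] psi -88.22 j [  6.3  25.6 -21.2   0.  -43.1  -4.5] W 29.2 F [3. 2. 4.] M [ 0.73 -1.05 -0.04] gf 29.99853467568755
Rz [ 0.0013 -0.0003 -1.    ]
tool mm [-86.1693  -0.4744  -0.1365]
rz -0.00040603308132651457
```

View pics/crop5.png

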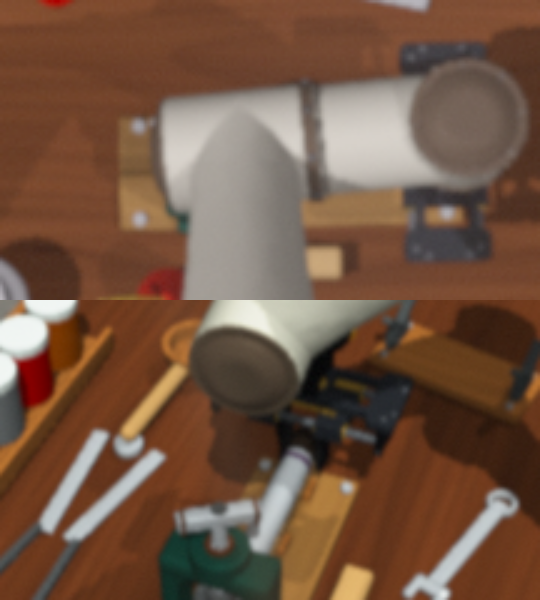

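{"method": "step_arm", "body": {
  "linear": [
    [0, 0, 0],
    [0, 0, 0],
    [0, 0, 0],
    [0, 0, 0],
    [0, 0, -20],
    [0, 0, -30],
    [0, 0, -30],
    [0, 0, 0]
  ],
  "delta_rot": [
    [0, 0, 0],
    [0, 0, 0],
    [0, 0, 0],
    [0, 0, 0],
    [0, 0, 0],
    [0, 0, 0],
    [0, 0, 0],
    [0, 0, 0]
  ],
  "grip": [35, 45, 60, 60, 60, 60, 60, 60]
}}

```text
time_s: 17.75
tcp_pos: [0.5482, -0.1006, 0.1379]
ee_rot: [[0.031, -0.999, 0.005], [-1.0, -0.031, 0.0], [0.0, -0.005, -1.0]]
wrist_force: [0.5, 1.1, -1.0]
gripper_width: 0.691
gripper_force: 0.0
```

```bash
python3 -c "
from s import *
st()
cap('top');cap('side')
r=landmark_of('side','pipe');print(r[:2]); 
for d in r[:1]: print(atz('side',d['point'],.075))
m=silhouettes('side','pipe')
for d in m[:1]:
  pts=np.argwhere(d['mask'])[:,::-1].astype(np.float32); print(len(pts),d['score']);
  q=np.array([atz('side',p,.075) for p in pts]);print(q.min(0),q.max(0),q.mean(0))
for y in (-.24,-.14,-.04): print(y,proj('side',np.array([.541-y*np.sin(np.radians(1.8)),.1232+y,.075])))
im=np.vstack([cv2.resize(C['side']['img'][170:250,290:400,::-1],(800,582))]); cv2.imwrite('pics/crop6.png',im)"
```

```text
t 17.75 tcp [ 0.5482 -0.1006  0.1379] psi -88.21 j [  6.3  19.8 -16.2   0.  -53.7  -4.5] W 60.1 F [ 0.5  1.1 -1. ] M [ 0.14  0.02 -0.04] gf 0.0
Rz [ 0.0047  0.0001 -1.    ]
[{'point': [338.6, 206.9], 'score': 0.98}]
[ 0.5542 -0.0274  0.075 ]
656 0.78
[ 0.5283 -0.1291  0.075 ] [0.5667 0.043  0.075 ] [ 0.5463 -0.0425  0.075 ]
-0.24 [353.8303 183.5868]
-0.14 [340.3049 210.9627]
-0.04 [325.1638 241.5947]
```

View pics/crop6.png

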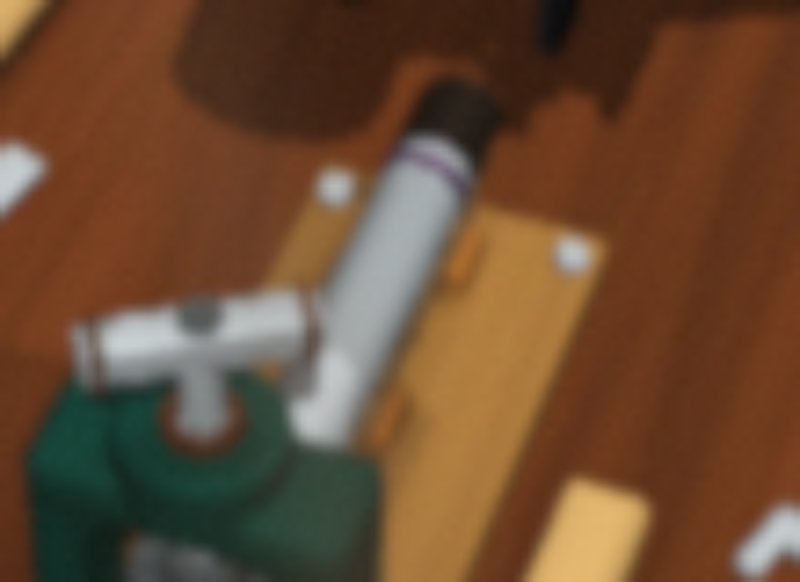

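{"method": "step_arm", "body": {
  "linear": [
    [-28, 0, 0],
    [-28, 0, 0],
    [-28, 0, 0],
    [0, 0, 27],
    [0, 0, 30],
    [0, 0, 25],
    [0, 0, 0],
    [0, 0, 0],
    [0, 0, 0],
    [0, 0, 0]
  ],
  "delta_rot": [
    [0, 0, 0],
    [0, 0, 0],
    [0, 0, 0],
    [0, 0, 0],
    [0, 0, 0],
    [0, 0, 0],
    [0, 0, 0],
    [0, 0, 0],
    [0, 0, 0],
    [0, 0, 0]
  ],
  "grip": [60, 60, 60, 60, 60, 60, 50, 35, 20, 20]
}}

```text
time_s: 19.2
tcp_pos: [0.545, -0.0165, 0.0545]
ee_rot: [[0.031, -1.0, 0.002], [-1.0, -0.031, 0.0], [-0.0, -0.002, -1.0]]
wrist_force: [0.3, -0.1, 0.8]
gripper_width: 0.337
gripper_force: 30.0
```

{"method": "step_arm", "body": {
  "linear": [
    [0, 0, 0],
    [0, 0, 0],
    [0, 0, 0]
  ],
  "delta_rot": [
    [0, 0, 0],
    [0, 0, 0],
    [0, 0, 0]
  ],
  "grip": [20, 20, 20]
}}

```text
time_s: 19.58
tcp_pos: [0.545, -0.0165, 0.0544]
ee_rot: [[0.031, -1.0, 0.002], [-1.0, -0.031, 0.0], [-0.0, -0.002, -1.0]]
wrist_force: [-0.6, -0.6, 4.7]
gripper_width: 0.336
gripper_force: 30.0
```

```bash
python3 -c "
from s import *
st()"
```

```text
t 19.57 tcp [ 0.545  -0.0165  0.0544] psi -88.2 j [ 15.3  24.8 -22.9   0.  -42.1 -13.5] W 29.2 F [-0.6 -0.6  4.7] M [ 0.2   0.08 -0.04] gf 30.014061257243156
Rz [ 0.0017  0.0001 -1.    ]
```

{"method": "step_arm", "body": {
  "linear": [
    [0, 0, -4],
    [0, 0, -8],
    [10, 0, -15],
    [20, 0, -25],
    [25, 0, -30],
    [35, 10, -30],
    [35, 14, -4],
    [35, 14, 0],
    [35, 14, 0],
    [35, 14, 0]
  ],
  "delta_rot": [
    [0, 0, 0],
    [0, 0, 0],
    [0, 0, 0],
    [0, 0, 0],
    [0, 0, 0],
    [0, 0, 0],
    [0, 0, 0],
    [0, 0, 0],
    [0, 0, 0],
    [0, 0, 0]
  ],
  "grip": [20, 20, 20, 20, 20, 20, 20, 20, 20, 20]
}}

```text
time_s: 20.82
tcp_pos: [0.4844, -0.2501, 0.1704]
ee_rot: [[0.031, -1.0, 0.0], [-1.0, -0.031, 0.0], [-0.0, -0.0, -1.0]]
wrist_force: [0.3, 0.0, -3.6]
gripper_width: 0.334
gripper_force: 30.0
```

{"method": "step_arm", "body": {
  "linear": [
    [35, 14, 0],
    [35, 14, 0],
    [20, 7, 0],
    [10, 2, 0],
    [0, 0, 0],
    [0, 0, 0],
    [0, 0, 0],
    [0, 0, 0],
    [0, 0, 0],
    [0, 0, 0]
  ],
  "delta_rot": [
    [0, 0, 0],
    [0, 0, 0],
    [0, 0, -0.06],
    [0, 0, -0.12],
    [0, 0, -0.14],
    [0, 0, -0.14],
    [0, 0, -0.14],
    [0, 0, -0.14],
    [0, 0, -0.14],
    [0, 0, -0.14]
  ],
  "grip": [20, 20, 20, 20, 20, 20, 20, 20, 20, 20]
}}

```text
time_s: 22.08
tcp_pos: [0.4514, -0.35, 0.1702]
ee_rot: [[0.87, -0.493, -0.0], [-0.493, -0.87, 0.0], [-0.0, -0.0, -1.0]]
wrist_force: [-0.3, 0.2, -3.0]
gripper_width: 0.33
gripper_force: 30.0
```

{"method": "step_arm", "body": {
  "linear": [
    [0, 0, 0],
    [0, 0, 0],
    [0, 0, 0],
    [0, 0, 0]
  ],
  "delta_rot": [
    [0, 0, -0.14],
    [0, 0, -0.12],
    [0, 0, -0.06],
    [0, 0, 0]
  ],
  "grip": [20, 20, 20, 20]
}}

```text
time_s: 22.58
tcp_pos: [0.4516, -0.35, 0.1701]
ee_rot: [[0.98, -0.2, 0.0], [-0.2, -0.98, 0.0], [0.0, -0.0, -1.0]]
wrist_force: [-0.8, 0.2, -3.1]
gripper_width: 0.333
gripper_force: 30.0
```

```bash
python3 -c "
from s import *
import fit
st((.4523,-.349,.1),-11)
cap('top');cap('side')
for cs in (['side'],['top']):
  try: fit.fit('rests',fit.rests,(.4523,-.349,-1.764),cs)
  except Exception as e: print(e)
for n in C:
  r=landmark_of(n,'pipe');print(n,r[:1],proj(n,np.array([.4523,-.349,.17])))
im=np.vstack([cv2.resize(C['top']['img'][190:330,380:540,::-1],(560,300)),cv2.resize(C['side']['img'][70:220,300:500,::-1],(560,300))]); cv2.imwrite('pics/crop7.png',im)"
```

```text
t 22.57 tcp [ 0.4516 -0.35    0.1701] psi -11.53 j [-21.5  19.3 -11.7  -0.  -59.  100. ] W 29.0 F [-0.8  0.2 -3.1] M [-0.01 -0.   -0.01] gf 29.999949485063553
Rz [ 0.      0.0001 -1.    ]
tool mm [ 0.4663 -1.1025 70.0562]
rz -0.00918219213690939
rests ['side'] [ 0.4523 -0.3494] -102.27628815826911 0.09992295659888395
rests ['top'] [ 0.4456 -0.3511] -102.88063799051366 0.7518235409100729
top [{'point': [466.0, 261.4], 'score': 0.67}] [464.6395 257.3683]
side [{'point': [419.7, 102.1], 'score': 0.83}] [419.9024 111.6661]
```

View pics/crop7.png

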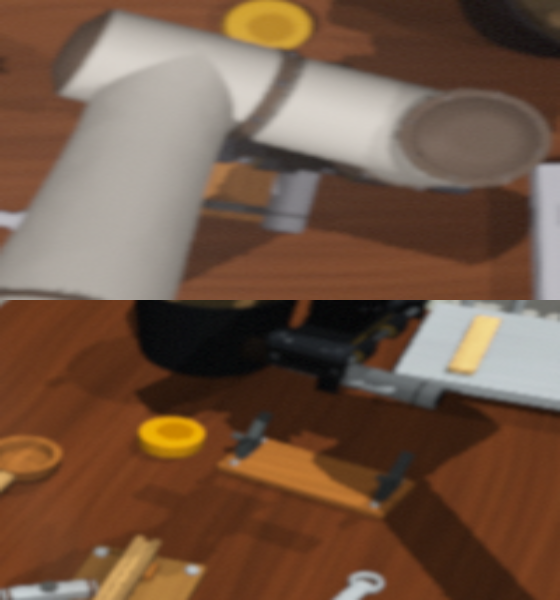

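{"method": "step_arm", "body": {
  "linear": [
    [0, -1, 20],
    [0, 0, 30],
    [0, 0, 30],
    [0, 0, 20],
    [0, 0, 12],
    [0, 0, 3],
    [0, 0, 0]
  ],
  "delta_rot": [
    [0, 0, 0],
    [0, 0, 0],
    [0, 0, 0],
    [0, 0, 0],
    [0, 0, 0],
    [0, 0, 0],
    [0, 0, 0]
  ],
  "grip": [20, 20, 20, 20, 20, 20, 20]
}}

```text
time_s: 23.75
tcp_pos: [0.4529, -0.349, 0.0551]
ee_rot: [[0.98, -0.198, 0.001], [-0.198, -0.98, -0.001], [0.001, 0.0, -1.0]]
wrist_force: [0.4, -1.0, -2.4]
gripper_width: 0.336
gripper_force: 30.0
```

```bash
python3 -c "
from s import *
st((.4523,-.3492,.0415))"
```

```text
t 23.75 tcp [ 0.4529 -0.349   0.0551] psi -11.43 j [-21.4  26.9 -19.1   0.  -44.   99.9] W 29.2 F [ 0.4 -1.  -2.4] M [-0.01 -0.04  0.  ] gf 30.00021569430828
Rz [ 0.0009 -0.0006 -1.    ]
tool mm [-0.585   0.3381 13.6091]
```

{"method": "step_arm", "body": {
  "linear": [
    [0, 0, 4],
    [0, 0, 3],
    [0, 0, 2.5],
    [0, 0, 1.5],
    [0, 0, 1],
    [0, 0, 0],
    [0, 0, 0]
  ],
  "delta_rot": [
    [0, 0, 0],
    [0, 0, 0],
    [0, 0, 0],
    [0, 0, 0],
    [0, 0, 0],
    [0, 0, 0],
    [0, 0, 0]
  ],
  "grip": [20, 20, 20, 20, 20, 20, 20]
}}

```text
time_s: 24.62
tcp_pos: [0.4525, -0.3488, 0.0426]
ee_rot: [[0.98, -0.198, 0.0], [-0.198, -0.98, -0.0], [0.0, 0.0, -1.0]]
wrist_force: [0.1, -0.1, -3.5]
gripper_width: 0.333
gripper_force: 30.0
```

```bash
python3 -c "
from s import *
st((.4523,-.3492,.0415))"
```

```text
t 24.62 tcp [ 0.4525 -0.3488  0.0426] psi -11.45 j [-21.4  27.8 -19.7   0.  -42.5  99.9] W 28.9 F [ 0.1 -0.1 -3.5] M [-0.04  0.01 -0.01] gf 30.00024151057005
Rz [ 0.0001 -0.0001 -1.    ]
tool mm [-0.0882  0.4696  1.1136]
```

{"method": "step_arm", "body": {
  "linear": [
    [0, 0, 0.7],
    [0, 0, 0.7],
    [0, 0, 0.7],
    [0, 0, 0]
  ],
  "delta_rot": [
    [0, 0, 0],
    [0, 0, 0],
    [0, 0, 0],
    [0, 0, 0]
  ],
  "grip": [20, 20, 20, 20]
}}

```text
time_s: 25.12
tcp_pos: [0.4527, -0.349, 0.0415]
ee_rot: [[0.98, -0.198, 0.001], [-0.198, -0.98, -0.001], [0.001, 0.001, -1.0]]
wrist_force: [-2.1, 0.5, 5.4]
gripper_width: 0.336
gripper_force: 30.0
```

{"method": "step_arm", "body": {
  "linear": [
    [0, 0, 0],
    [0, 0, 0],
    [0, 0, 0],
    [0, 0, 0],
    [0, 0, 0],
    [0, 0, -10],
    [0, 0, -25],
    [0, 0, -40],
    [0, 0, -50],
    [0, 0, -50]
  ],
  "delta_rot": [
    [0, 0, 0],
    [0, 0, 0],
    [0, 0, 0],
    [0, 0, 0],
    [0, 0, 0],
    [0, 0, 0],
    [0, 0, 0],
    [0, 0, 0],
    [0, 0, 0],
    [0, 0, 0]
  ],
  "grip": [31, 35, 45, 60, 60, 60, 60, 60, 60, 60]
}}

```text
time_s: 26.38
tcp_pos: [0.4522, -0.3487, 0.2178]
ee_rot: [[0.98, -0.198, 0.001], [-0.198, -0.98, -0.0], [0.001, 0.0, -1.0]]
wrist_force: [0.6, -0.2, -0.8]
gripper_width: 0.686
gripper_force: 0.0
```

{"method": "step_arm", "body": {
  "linear": [
    [-30, -40, 0],
    [-30, -50, 0],
    [-20, -50, 0],
    [0, -50, 0],
    [0, -50, 0],
    [0, 0, 0]
  ],
  "delta_rot": [
    [0, 0, 0],
    [0, 0, 0],
    [0, 0, 0],
    [0, 0, 0],
    [0, 0, 0],
    [0, 0, 0]
  ],
  "grip": [60, 60, 60, 60, 60, 60]
}}

```text
time_s: 27.12
tcp_pos: [0.4223, -0.0952, 0.2165]
ee_rot: [[0.981, -0.193, 0.002], [-0.193, -0.981, 0.0], [0.002, -0.001, -1.0]]
wrist_force: [-0.0, 0.5, 1.1]
gripper_width: 0.687
gripper_force: 0.0
```

```bash
python3 -c "
from s import *
st()
cap('top');cap('side')
for n in C:
  r=landmark_of(n,'pipe')
  if r: print(n,r[0]['score'],atz(n,r[0]['point'],.062))
im=np.vstack([cv2.resize(C['top']['img'][200:310,380:540,::-1],(560,300)),cv2.resize(C['side']['img'][100:280,280:500,::-1],(560,300))]); cv2.imwrite('pics/crop8.png',im)"
```

```text
t 27.12 tcp [ 0.4223 -0.0952  0.2165] psi -11.14 j [  9.    3.2 -25.4  -0.  -61.3  69.9] W 59.8 F [-0.   0.5  1.1] M [ 0.01  0.04 -0.02] gf 0.0
Rz [ 0.0022  0.0004 -1.    ]
top 0.86 [ 0.4514 -0.348   0.062 ]
side 0.86 [ 0.464  -0.3546  0.062 ]
```

View pics/crop8.png

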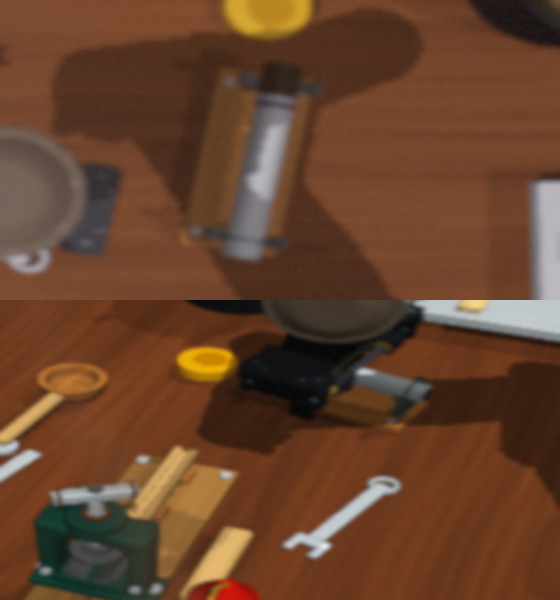

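The pipe lies in both Vs (top crop, ends at about (280,62) and (243,258)) with equal overhang. The landmark reads (0.451, −0.348) against the seat at (0.452, −0.349), so I'm handing it in.

```bash
python3 -c "
from station import *
print(finish_job())"
```

```text
the job is handed in; nothing more can be done
None
```

I handed the job in at about 27 s: the screw is backed off about 3.7 rad, and the pipe was drawn fully out, regripped by its middle and laid centred across the two rests; I saw no sign that anything else on the bench had moved.

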